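Open the tea jar in its holder and keep the lid in hand

TASK

Lift the square white jar with the screw lid out of the wire draining basket and seat it fully home and upright in the square socket of the wooden jar holder, lid still tight. With the holder bracing the jar, unscrew the tight lid (anticlockwise from above) until its threads let go, lift it straight up and finish still holding it level, a centimetre or two above the open mouth, without carrying it away from the jar. Leave everything else where it stands.

Things in the scene. Friction and masses are not known exactly. Their poses are not given: they have to be found in the camera images.
- jar: square white ceramic jar, 56 x 56 mm in plan with lightly rounded edges and 66 mm high to its shoulder, then a round neck 40 mm across; its mouth is 96.5 mm above its base; about 0.3 kg. Origin: centre of its underside; z up, x and y square to its sides. Starts upright in any of the basket's three places; the only square thing there. It can be carried by its tight lid.
- lid: round ribbed aluminium screw lid, 56 mm across, 27 mm high. On the jar its lower edge is 74 mm and its top 101 mm above the jar's base, 8 mm clear of the shoulder. Right-hand thread with three lugs: it lets go after 0.9 to 1.1 rad of turning anticlockwise (from above) relative to the jar and meets a stop at 1.55 to 1.8 rad; it hardly rises while turned. Origin: centre of its lower edge, z up
- lid_edge (a point): centre of the lid's lower edge. The lid is tight, a few tenths of a N m all the way (a springy seal in the mouth, which pushes it up 1.5 mm once free); clockwise it meets a stop within 0.2 rad. Tight, the lid's x axis is within 0.12 rad of the jar's.
- jar_mouth (a point): centre of the jar's mouth, on its axis, 96.5 mm above the jar's base; z up the jar
- holder: fixed wooden block 120 x 120 x 34 mm on the counter with a square socket in its top; origin: centre of its underside, x and y along its sides and the socket's. It stops the jar from turning (0.09 rad of play).
- socket_floor (a point): centre of the socket's floor, 6 mm above the counter; the socket is 61 mm square (2.5 mm free on every side of the jar), 28 mm deep, with a 3 mm chamfer at the mouth. Axes as the holder's; the jar may go in any of its four ways round.
- basket: fixed steel wire draining basket 150 x 300 mm, 55 mm high, floor 4 mm thick; origin: centre of its underside, long side along its y. Its three items stand in a row along y, 95 mm apart.
- round_jar: bystander in the basket: round white jar, 60 mm across, 80 mm high; origin at its underside
- cup: bystander in the basket: small blue ceramic cup 68 mm across, 70 mm high; origin at its underside
- soap: bystander: soap bottle 68 mm across, 130 mm high; origin at its underside
- spray: bystander: trigger spray bottle 74 mm across, 170 mm high; origin at its underside
- mug: bystander: white mug 80 mm across, 90 mm high; origin at its underside
Things that resemble listed ones, but are neither listed nor needed, are in the scene too. There is more than one size of the lid; the job needs the smallest. Leave any purple look-alike of the jar alone.

How it is judged:
On the way, in this order (a step that is already met when the one before it is completed fails the run):
1. the jar is out of the basket, upright and fully home in the holder's socket, with its lid still tight (horizontal distance between jar and socket_floor below 0.006 m and z of jar in the frame of socket_floor below 0.004 m and angle between jar's own z axis and vertical below 0.08 rad and z of lid_edge in the frame of jar below 0.079 m and distance between lid_edge and jar below 0.08 m and angle between the x axis of jar and the x axis of lid, either way round below 0.5 rad), for 0.2 s.
2. the lid is turned loose on the jar while the jar stays seated (horizontal distance between jar and socket_floor below 0.006 m and z of jar in the frame of socket_floor below 0.004 m and angle between jar's own z axis and vertical below 0.08 rad and angle between the x axis of jar and the x axis of lid, either way round above 0.85 rad and z of lid_edge in the frame of jar below 0.085 m), for 0.05 s.
At the end, for the whole second after the job is handed in: the jar stands home in the socket (within 6 mm of its centre, 4 mm of its floor, tilt under 0.08 rad); the fingers hold the lid still, touching the jar nowhere, its lower edge 4 to 35 mm above the jar's mouth, within 15 mm of the jar's axis, tilt under 0.2 rad (horizontal distance between jar and socket_floor below 0.006 m and z of jar in the frame of socket_floor below 0.004 m and angle between jar's own z axis and vertical below 0.08 rad and z of lid_edge in the frame of jar_mouth between 0.004 and 0.035 m and horizontal distance between lid_edge and jar_mouth below 0.015 m and angle between lid's own z axis and vertical below 0.2 rad and contact force between the fingers and lid above 1 N and contact force between lid and jar below 0.1 N and linear speed of each of lid, jar below 0.02 m/s); the arm keeps its last pose, push and grip.
It fails at once if the lid is carried away from the jar (edge more than 60 mm above its mouth or 50 mm off its axis) (z of lid_edge in the frame of jar_mouth above 0.06 m or horizontal distance between lid_edge and jar_mouth above 0.05 m).
It fails at once if a bystander is disturbed (on the counter moved more than 30 mm, in the basket more than 50 mm) (distance of any of soap, spray, mug from where it was at the start of the episode above 0.03 m or distance of any of round_jar, cup from where it was at the start of the episode above 0.05 m).
It also fails if it takes over 51 s, if anything falls off the work surface, if the arm or the gripper's body presses on something with over 40 N, if the wrist force passes 120 N, or if a joint passes its speed limit or range.

ROBOT

A 6-joint arm with a two-finger parallel gripper is mounted at the origin on the work surface. World frame = base frame: x ahead of the robot, y to its left, z up, the work surface at z = 0. Lengths are in m, angles in rad, forces in N, time in s.
With the tool pointing down it reaches from about 0.4 to 0.825 m from the base axis. Payload 7 kg.
Tool frame: the origin (TCP) lies midway between the tips of the shut fingers; the grasp point (between the pads) lies 19 mm behind it; z points along the fingers, y is the direction in which the jaws open and shut (so a half turn about z gives the same grasp; the last joint's range is limited). The gripper opens to 88 mm and grips with 3 to 60 N. Pads are 19 mm wide; open, the fingers measure 130 mm over their backs; the gripper's body (78 mm by 193 mm) begins 47 mm behind the grasp point.
Start: joints at [-0.914, 0.359, 0.012, 0, -1.224, -0.288], TCP at [0.243, -0.63, 0.227] pointing down, gripper open.
Joint ranges: [-3.07, 3.07], [-1.43, 2.12], [-1.02, 1.25], [-3.03, 1.67], [-3.05, -0], [-3.03, 3.03]. Speed limits (rad/s): [2.39, 2.39, 3.01, 3.14, 3.14, 3.14].

INTERFACE

Orientations are given as a unit quaternion [x, y, z, w].
In Python, from cell import ctrl, get_image, calibration, hand_in gives the robot as it stands.
- The arm moves only by the tool carry_out, never from a script. Its argument "targets" is one flat list of numbers, 5 for each row, row after row: the closure, from -1 (fully open) to 1 (shut), then the shift along the tool's x, y, z in mm, then the turn about the tool's z in rad. A call has 1 to 10 rows; each row shifts and turns the commanded pose from where the row before left it, along the tool's axes as they then stand; what a row does not reach is not made up. A row lasts 1/10 s, in which the tool goes at most 50 mm and 8.59 degrees, less where a joint would pass 70% of its speed; a pose out of reach is approached as far as the arm can. A call is refused whole if a number of a shift passes 50 or a number of a turn 0.15, either way. A call with a gripper value outside its range is refused whole. The fingers move at their own pace and stop on an object; "force" is the grip in N (left out, the last holds). Time passes only in rows, so rows that do not move let the fingers close. It gives the time, the measured TCP pose, the force and the opening at its end, in the units of the state.
- ctrl.state(): the state, without advancing time (a new reading comes with each control period).
- get_image(name): name is "scene" or "top" or "wrist"; returns (picture, depth): 400x640x3 uint8, blue, green, red; 400x640 float32, m along the optical axis (not along the pixel's ray), 0 where there is no reading.
- calibration(name): a dict with "vfov" (degrees; the focal length in pixels is half the picture's height over the tangent of half this angle, whatever the lens; pixels are square), "cx", "cy" (the principal point, pixels), "extrinsics" (4x4, takes a point from world to camera coordinates). Camera axes: x right, y up, looking along -z (the intrinsics and any distortion apply to the point x, -y, -z); pixel columns grow to the right and rows downward; lengths in m; the calibration is good to about 2 mm. A picture is of the moment at which its call begins: read the wrist's pose just before it. calibration takes no time and is no camera call; for the wrist camera it gives the pose at the moment of the call.
- hand_in(): hands the job in, once; it reports no verdict.
The state is a dict: "time_s": time; "q": joint angles; "dq": joint speeds; "effort": joint torques, N m; "eef_pos": TCP position; "ee_rot": TCP orientation; "ft_force": force on the tool from outside, world axes, zero at the start; "ft_torque": the same for the moment, N m; "grip_width": finger opening in m.
Only numpy, scipy, OpenCV 4.12 (cv2) and the standard library are available. Lean on these libraries where they do the work, as an engineer would, in place of code of your own. Each camera call takes 0.05 s, during which the arm holds its last target.

## Working session

There is one attempt and no reset: what is moved stays moved. The work goes in short steps, Python scripts to look and compute and a tool call to move; the robot and the scene stay as the last step left them, time stands still between calls to the robot, and variables do not carry over. Pictures are saved under pics/ and viewed, and the job is handed in when it is done.

Besides the shell and the picture viewer there is one more tool, called after "Emit:" in YAML: its name, and indented under it one key for each argument. carry_out: Moves the arm, as the interface text tells. Its arguments: {"type":"object","properties":{"targets":{"type":"array"},"force":{"type":"number"}},"required":["targets"]}

```bash
ls; mkdir -p pics
python3 - <<'E'
from cell import ctrl,get_image,calibration
import cv2,numpy as np
s=ctrl.state();print(s)
for n in ["scene","top","wrist"]:
    c=calibration(n);print(n,c)
    p,d=get_image(n);cv2.imwrite(f"pics/{n}0.png",p);np.save(f"pics/{n}0.npy",d)
E
```

```text
pics
{'time_s': 0.0, 'q': array([-9.13884235e-01,  3.59376837e-01,  1.10770589e-02, -3.09948331e-04,
       -1.22409489e+00, -2.88097016e-01]), 'dq': array([ 1.17125970e-03,  1.58573523e-04, -7.68302994e-04,  7.36503086e-04,
       -3.09071998e-04,  8.47167518e-05]), 'effort': array([ 2.14296539e-03, -5.82722032e+01,  2.93049413e+01,  6.99694008e+00,
        6.69937843e-03, -1.22665606e-04]), 'eef_pos': array([ 0.24313709, -0.62918232,  0.22564435]), 'ee_rot': array([-1.83312206e-01,  9.83054411e-01,  7.77921158e-04, -2.33970834e-04]), 'ft_force': array([-0.63945547, -0.45984295,  0.22919395]), 'ft_torque': array([ 0.03915115, -0.05445633, -0.00482114]), 'grip_width': 0.08745453490997067}
scene {'vfov': 51.272371865540194, 'cx': 316.28118195735857, 'cy': 202.69297122631409, 'extrinsics': array([[-0.7923357 ,  0.60972777, -0.02088509,  0.45618948],
       [-0.36627642, -0.44803811,  0.81553874,  0.14224436],
       [ 0.4878993 ,  0.65383017,  0.57832549, -1.38742782],
       [ 0.        ,  0.        ,  0.        ,  1.        ]])}
top {'vfov': 43.459084219233134, 'cx': 321.9962586404296, 'cy': 202.084105204658, 'extrinsics': array([[-0.02434203, -0.999643  ,  0.01101551, -0.01632109],
       [ 0.98324284, -0.02194843,  0.18097456, -0.56988895],
       [-0.18066817,  0.01523621,  0.98342609, -1.09771976],
       [ 0.        ,  0.        ,  0.        ,  1.        ]])}
wrist {'vfov': 70.94801829726055, 'cx': 318.200488583805, 'cy': 197.96217603263128, 'extrinsics': array([[-0.36017708,  0.93288231,  0.00174847,  0.67382719],
       [-0.89562433, -0.3452665 , -0.28044267,  0.03410985],
       [-0.26101632, -0.102575  ,  0.95986918, -0.39037592],
       [ 0.        ,  0.        ,  0.        ,  1.        ]])}
```

View pics/scene0.png

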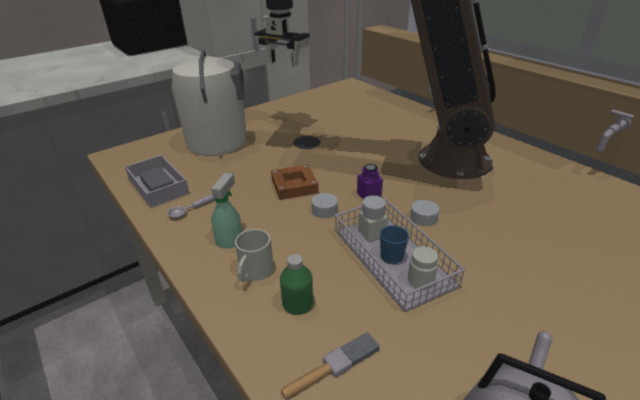

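View pics/top0.png

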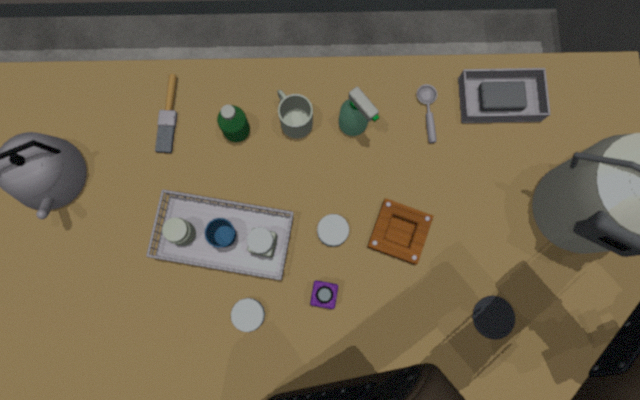

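View pics/wrist0.png

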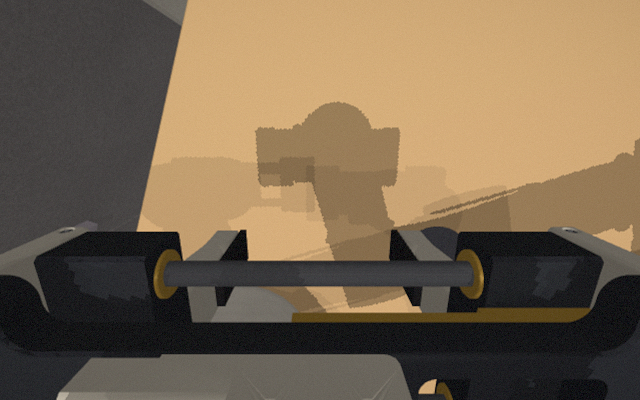

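```bash
cat > h.py <<'E'
import numpy as np,cv2
from cell import ctrl,get_image,calibration
def K(c,h=400): return (h/2)/np.tan(np.radians(c['vfov'])/2)
def ray(c,u,v):
    f=K(c);E=c['extrinsics'];R=E[:3,:3];t=E[:3,3]
    d=np.array([(u-c['cx'])/f,-(v-c['cy'])/f,-1.0]);return -R.T@t,R.T@d
def onz(c,u,v,z):
    o,d=ray(c,u,v);return o+d*(z-o[2])/d[2]
def pt(c,u,v,dep):
    o,d=ray(c,u,v);return o+d*dep
def proj(c,p):
    f=K(c);q=c['extrinsics'][:3,:3]@np.asarray(p)+c['extrinsics'][:3,3]
    return c['cx']+f*q[0]/-q[2],c['cy']-f*q[1]/-q[2]
def cloud(c,d):
    f=K(c);v,u=np.mgrid[0:400,0:640];E=c['extrinsics'];R=E[:3,:3];t=E[:3,3]
    P=np.stack([(u-c['cx'])/f*d,-(v-c['cy'])/f*d,-d],-1);return (P-t)@R
def two(c1,p1,c2,p2):
    o1,d1=ray(c1,*p1);o2,d2=ray(c2,*p2)
    d1/=np.linalg.norm(d1);d2/=np.linalg.norm(d2)
    A=np.stack([d1,-d2],1);s=np.linalg.lstsq(A,o2-o1,rcond=None)[0]
    a=o1+s[0]*d1;b=o2+s[1]*d2;return (a+b)/2,np.linalg.norm(a-b)
E
python3 - <<'E'
from h import *
a=cv2.imread('pics/top0.png')[180:280,220:440];b=cv2.imread('pics/scene0.png')[150:310,260:480]
cv2.imwrite('pics/topc.png',cv2.resize(a,None,fx=3.6,fy=3.6,interpolation=cv2.INTER_CUBIC))
cv2.imwrite('pics/scenec.png',cv2.resize(b,None,fx=3.6,fy=3.6,interpolation=cv2.INTER_CUBIC))
for n,ps in dict(top=[(262,240),(222,234),(178,230),(333,229),(247,315),(400,232),(324,294),(388,204),(430,214)],scene=[(373,203),(294,180),(372,222)]).items():
    c=calibration(n);d=np.load(f'pics/{n}0.npy')
    for p in ps: print(n,p,pt(c,*p,d[p[1],p[0]]).round(3))
E
```

```text
top (262, 240) [0.48  0.102 0.105]
top (222, 234) [0.506 0.206 0.008]
top (178, 230) [0.508 0.288 0.085]
top (333, 229) [ 0.509 -0.054  0.033]
top (247, 315) [0.32  0.144 0.033]
top (400, 232) [ 0.502 -0.213  0.004]
top (324, 294) [ 0.362 -0.028  0.098]
top (388, 204) [ 0.565 -0.184  0.034]
top (430, 214) [ 0.544 -0.288 -0.002]
scene (373, 203) [0.485 0.113 0.104]
scene (294, 180) [ 0.487 -0.229  0.005]
scene (372, 222) [0.504 0.132 0.067]
```

View pics/topc.png

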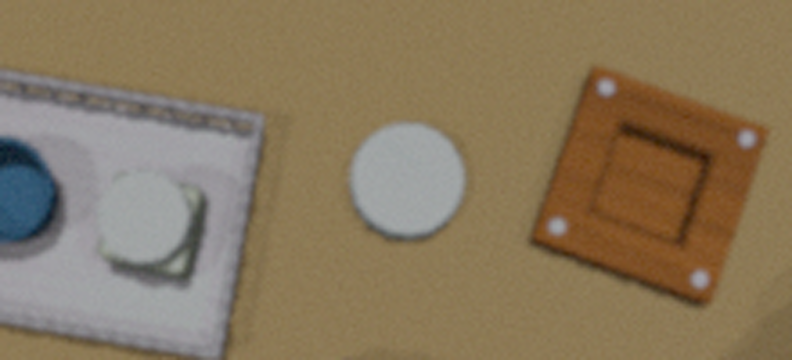

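View pics/scenec.png

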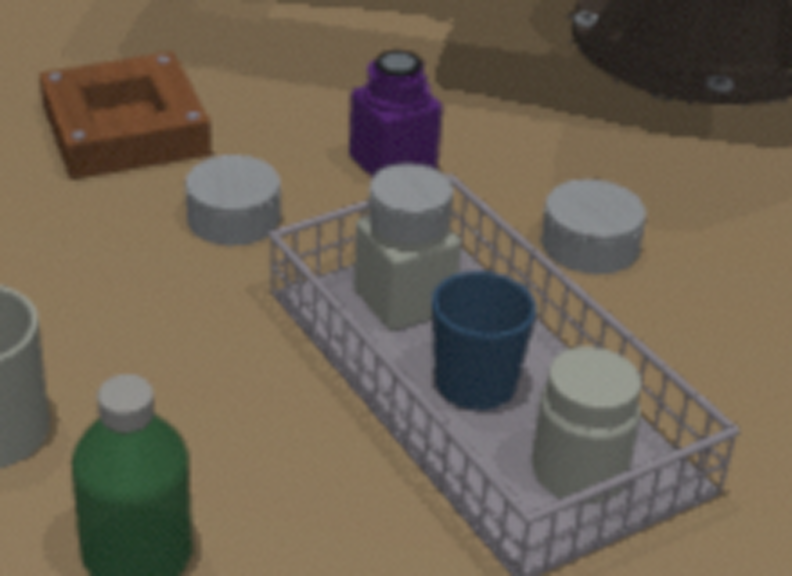

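Run:
```python
from h import *
for n in ['top','scene']:
    c=calibration(n);d=np.load(f'pics/{n}0.npy');P=cloud(c,d);im=cv2.imread(f'pics/{n}0.png')
    ok=d>0
    def sel(cx,cy,r,z0,z1): return ok&(np.hypot(P[...,0]-cx,P[...,1]-cy)<r)&(P[...,2]>z0)&(P[...,2]<z1)
    tab=sel(.4,-.1,.06,-.02,.02);print(n,'table z',np.median(P[tab][:,2]))
    m=sel(.482,.107,.05,.095,.12);q=P[m];print('lid',len(q),np.median(q,0).round(4),cv2.minEnclosingCircle(q[:,:2].astype(np.float32)))
    m=sel(.5,-.213,.1,.025,.045);q=P[m];r=cv2.minAreaRect(q[:,:2].astype(np.float32));print('holder',len(q),np.median(q,0).round(4),r)
    m=sel(.482,.107,.06,.06,.08);q=P[m];print('shoulder',len(q),np.median(q,0).round(4),cv2.minAreaRect(q[:,:2].astype(np.float32)))
    m=sel(.482,.2,.25,.05,.063);q=P[m];print('rim',len(q),cv2.minAreaRect(q[:,:2].astype(np.float32)))
    print('socket',np.median(P[sel(.502,-.213,.02,-.01,.02)],0) if sel(.502,-.213,.02,-.01,.02).any() else None)
for n in ['top','scene','wrist']:
    c=calibration(n);E=c['extrinsics'];print(n,-E[:3,:3].T@E[:3,3],-E[2,:3])
```

```text
top table z -0.0006676026471723389
lid 537 [0.4795 0.1089 0.1046] ((0.47993600368499756, 0.10932426154613495), 0.02847084403038025)
holder 2040 [ 0.4997 -0.2091  0.0332] ((0.5016363859176636, -0.20884573459625244), (0.12040754407644272, 0.1214056983590126), 68.07628631591797)
shoulder 120 [0.4619 0.0907 0.0677] ((0.47683876752853394, 0.09638608992099762), (0.08164911717176437, 0.05555930361151695), 78.00627136230469)
rim 1282 ((0.550407886505127, 0.13645918667316437), (0.41440698504447937, 0.3216697573661804), 72.4291000366211)
socket [ 0.50203888 -0.21291887  0.00531428]
scene table z 0.00025889589550196694
lid 308 [0.4841 0.1147 0.1048] ((0.4798262119293213, 0.11082226783037186), 0.029290245845913887)
holder 773 [ 0.5037 -0.1983  0.0336] ((0.5011714100837708, -0.20675134658813477), (0.13210225105285645, 0.12066922336816788), 67.5896987915039)
shoulder 199 [0.4978 0.13   0.0684] ((0.4807104766368866, 0.11159996688365936), (0.05687050521373749, 0.05477803200483322), 76.23341369628906)
rim 1399 ((0.4856083393096924, 0.1577773541212082), (0.41755062341690063, 0.185243621468544), 72.58015441894531)
socket [ 0.49538809 -0.22409201  0.00627829]
top [ 0.36161892 -0.01209834  1.18284143] [ 0.18066817 -0.01523621 -0.98342609]
scene [1.09048103 0.69272167 0.69590665] [-0.4878993  -0.65383017 -0.57832549]
wrist [ 0.17136324 -0.6569025   0.38321925] [ 0.26109644  0.10238544 -0.95986763]
```

```bash
cat >> h.py <<'E'
from scipy.spatial.transform import Rotation as Rn
def tool(s=None):
    s=s or ctrl.state();return Rn.from_quat(s['ee_rot']).as_matrix(),np.array(s['eef_pos'])
def delta(p,s=None):
    R,o=tool(s);return (R.T@(np.asarray(p)-o)*1000).round(1)
E
python3 - <<'E'
from h import *
R,o=tool();c=calibration('wrist')
for dx in (0,-40,-80,-120):
  for h in (.1,.2): print(dx,h,proj(c,o+R@np.array([dx/1000,0,h])))
# viewing pose: TCP placed 60mm in +tool x from the jar
t=np.array([.48,.11,.30])+R@np.array([.06,0,0]);print(t,delta(t))
E
```

```text
0 0.1 (np.float64(317.8087666066522), np.float64(199.6788267215037))
0 0.2 (np.float64(317.8913235998558), np.float64(177.6300692503984))
-40 0.1 (np.float64(317.8311293975179), np.float64(238.11432089981855))
-40 0.2 (np.float64(317.90550995644014), np.float64(206.9079922612994))
-80 0.1 (np.float64(317.85176771930344), np.float64(273.58592646124805))
-80 0.2 (np.float64(317.91887363885746), np.float64(234.48807335061215))
-120 0.1 (np.float64(317.8708736359716), np.float64(306.42374859539063))
-120 0.2 (np.float64(317.931484191599), np.float64(260.5138390287841))
[0.424031   0.08837891 0.30000749] [-427.3  604.4  -73.5]
```

Emit:
carry_out:
  targets: [-1,-27,33,-15,0,-1,-27,33,-15,0,-1,-27,33,-15,0,-1,-27,33,-15,0,-1,-27,33,-14,0,-1,-27,33,0,0,-1,-27,33,0,0,-1,-27,33,0,0,-1,-27,33,0,0,-1,-27,33,0,0]

```text
time_s: 1.15
eef_pos: [0.3762, -0.2228, 0.3006]
ee_rot: [-0.183, 0.983, 0.0, 0.0]
ft_force: [2.5, -0.1, 0.5]
grip_width: 0.0875
```

Emit:
carry_out:
  targets: [-1,-27,34,0,0,-1,-27,34,0,0,-1,-27,34,0,0,-1,-27,34,0,0,-1,-27,34,0,0,-1,-27,34,0,-0.06,-1,-27,34,0,-0.15,-1,-27,34,0,-0.15,-1,0,0,0,0,-1,0,0,0,0]

```text
time_s: 2.15
eef_pos: [0.4679, 0.1105, 0.3001]
ee_rot: [-0.357, 0.934, -0.0, -0.001]
ft_force: [-0.3, 0.0, -0.2]
grip_width: 0.0872
```

Run:
```python
from h import *
s=ctrl.state();R,o=tool(s);c=calibration('wrist');print(o,R.round(3),s['q'].round(3),s['time_s'],s['ft_force'])
p,d=get_image('wrist');cv2.imwrite('pics/w1.png',p);np.save('pics/w1.npy',d);np.save('pics/w1c.npy',c,allow_pickle=True)
P=cloud(c,d)
def sel(cx,cy,r,z0,z1): return (d>0)&(np.hypot(P[...,0]-cx,P[...,1]-cy)<r)&(P[...,2]>z0)&(P[...,2]<z1)
q=P[sel(.48,.11,.05,.095,.12)];print('lid',len(q),np.median(q,0).round(4),cv2.minEnclosingCircle(q[:,:2].astype(np.float32)))
q=P[sel(.48,.11,.06,.055,.08)];print('sh',len(q),np.median(q,0).round(4),cv2.minAreaRect(q[:,:2].astype(np.float32)))
```

```text
[0.46790196 0.11048893 0.30006917] [[-0.745 -0.667 -0.001]
 [-0.667  0.745 -0.001]
 [ 0.001  0.    -1.   ]] [ 0.642 -0.01  -0.277 -0.    -1.305 -1.483] 2.15 [-0.25510345  0.00584756 -0.15215926]
lid 1464 [0.477  0.1065 0.1043] ((0.4780169725418091, 0.10743647813796997), 0.028396734967827797)
sh 388 [0.4608 0.0853 0.0664] ((0.47309646010398865, 0.10941410064697266), (0.054878897964954376, 0.11898910999298096), 1.2317746877670288)
```

View pics/w1.png

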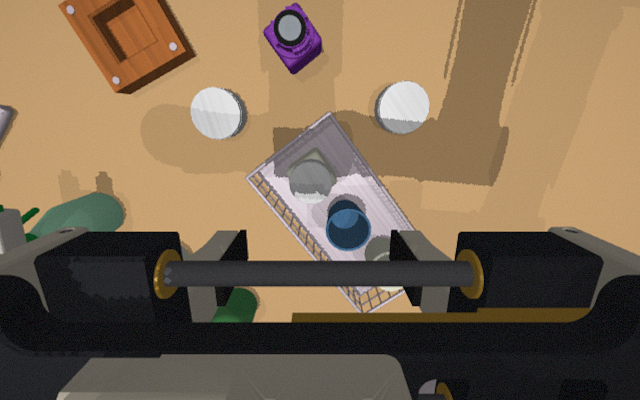

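Emit:
carry_out:
  targets: [-1,-16,-3,36,0,-1,-16,-3,37,0,-1,-15,-3,37,0,-1,0,0,0,0,-1,0,0,0,0]

```text
time_s: 2.7
eef_pos: [0.5091, 0.1328, 0.1905]
ee_rot: [-0.356, 0.935, -0.0, -0.001]
ft_force: [0.1, 0.2, 0.1]
grip_width: 0.0878
```

Run:
```python
from h import *
s=ctrl.state();R,o=tool(s);c=calibration('wrist');print(o,R.round(3),s['time_s'])
p,d=get_image('wrist');cv2.imwrite('pics/w2.png',p);np.save('pics/w2.npy',d);np.save('pics/w2c.npy',c,allow_pickle=True)
P=cloud(c,d)
def sel(cx,cy,r,z0,z1): return (d>0)&(np.hypot(P[...,0]-cx,P[...,1]-cy)<r)&(P[...,2]>z0)&(P[...,2]<z1)
q=P[sel(.478,.108,.04,.095,.12)];print('lid',len(q),np.median(q,0).round(4),cv2.minEnclosingCircle(q[:,:2].astype(np.float32)))
q=P[sel(.478,.108,.045,.062,.078)];print('sh',len(q),np.median(q,0).round(4),cv2.minAreaRect(q[:,:2].astype(np.float32)))
u,v=map(int,proj(c,[.478,.108,.09]));print(u,v)
cv2.imwrite('pics/w2c.png',cv2.resize(p[max(0,v-80):v+80,u-100:u+100],None,fx=3.7,fy=3.7,interpolation=cv2.INTER_CUBIC))
```

```text
[0.5091377  0.13282033 0.19050157] [[-0.747 -0.665 -0.001]
 [-0.665  0.747 -0.001]
 [ 0.002 -0.    -1.   ]] 2.7
lid 3208 [0.4775 0.1066 0.1043] ((0.47841569781303406, 0.10757428407669067), 0.028485223650932312)
sh 305 [0.4568 0.0883 0.0676] ((0.478568434715271, 0.10747174918651581), (0.056105103343725204, 0.05574651062488556), 76.77694702148438)
319 158
```

View pics/w2c.png

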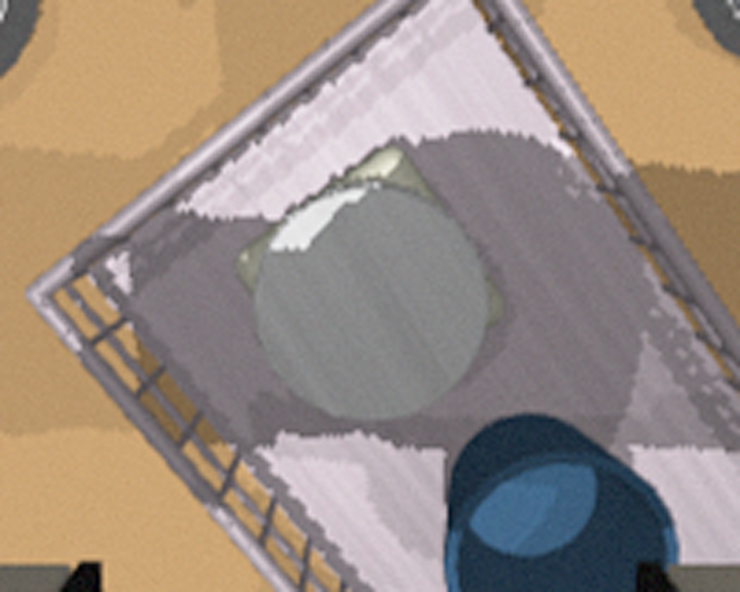

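Emit:
carry_out:
  targets: [-1,20,1,10,0,-1,19.4,0.8,24,0,-1,0,0,30,0,-1,0,0,30,0,-1,0,0,19.5,0,-1,0,0,0,0,-1,0,0,0,0]
  force: 40

```text
time_s: 3.45
eef_pos: [0.4796, 0.1095, 0.0789]
ee_rot: [-0.356, 0.934, 0.0, 0.001]
ft_force: [0.4, 1.3, 0.6]
grip_width: 0.0876
```

Emit:
carry_out:
  targets: [1,0,0,0,0,1,0,0,0,0,1,0,0,0,0,1,0,0,0,0,1,0,0,0,0,1,0,0,0,0,1,0,0,0,0,1,0,0,0,0]

```text
time_s: 4.25
eef_pos: [0.4791, 0.1094, 0.0774]
ee_rot: [-0.356, 0.934, -0.0, 0.0]
ft_force: [1.8, -1.9, 4.9]
grip_width: 0.056
```

Emit:
carry_out:
  targets: [1,0,0,-5,0,1,0,0,-15,0,1,0,0,-25,0,1,0,0,-30,0,1,0,0,-25,0,1,0,0,0,0,1,0,0,0,0]

```text
time_s: 4.95
eef_pos: [0.4778, 0.1093, 0.1766]
ee_rot: [-0.356, 0.934, 0.0, -0.0]
ft_force: [-0.2, -0.2, -2.8]
grip_width: 0.0559
```

Run:
```python
from h import *
s=ctrl.state();R,o=tool(s);print(o,R.round(3),s['time_s'],s['ft_force'],s['ft_torque'],s['grip_width'])
for n in ['scene','wrist','top']:
    p,d=get_image(n);cv2.imwrite(f'pics/{n}3.png',p);np.save(f'pics/{n}3.npy',d)
    if n=='wrist': continue
    c=calibration(n);P=cloud(c,d)
    def sel(cx,cy,r,z0,z1): return (d>0)&(np.hypot(P[...,0]-cx,P[...,1]-cy)<r)&(P[...,2]>z0)&(P[...,2]<z1)
    q=P[sel(.48,.11,.045,.105,.155)];print('jar',len(q),q.min(0),cv2.minAreaRect(q[:,:2].astype(np.float32)))
cv2.imwrite('pics/wrist3c.png',cv2.resize(cv2.imread('pics/scene3.png')[100:310,260:480],None,fx=2.8,fy=2.8))
```

```text
[0.47782727 0.10934215 0.17660428] [[-0.746 -0.666 -0.001]
 [-0.666  0.746  0.001]
 [ 0.     0.001 -1.   ]] 4.95 [-0.1648422  -0.15712087 -2.77170275] [-0.0172295   0.08976793 -0.02492457] 0.05592977089079521
jar 510 [0.455466   0.07772853 0.10513488] ((0.4933028519153595, 0.1204647496342659), (0.04216918349266052, 0.0751892626285553), 32.35382843017578)
jar 73 [0.44499323 0.07800872 0.10819241] ((0.4594314694404602, 0.09510475397109985), (0.028522292152047157, 0.06223407760262489), 35.41374206542969)
```

View pics/wrist3c.png

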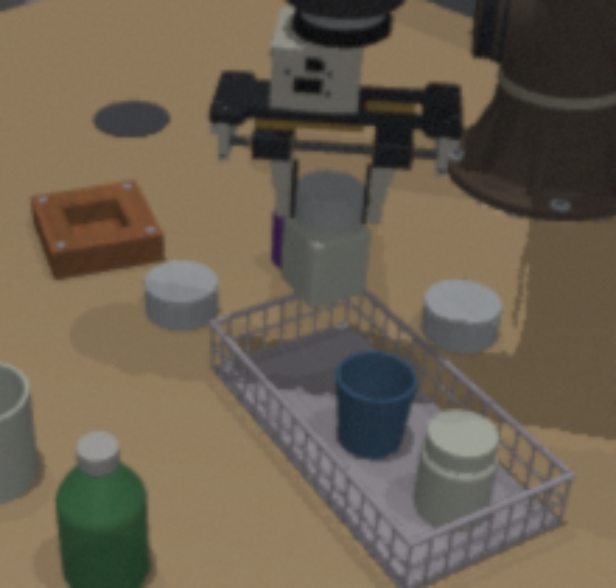

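View pics/wrist3.png

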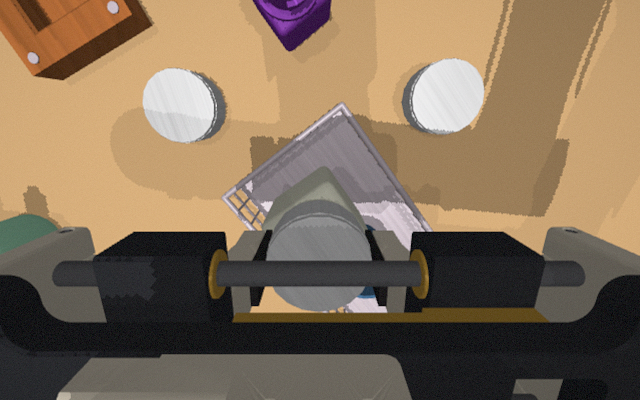

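Emit:
carry_out:
  targets: [1,10,-26,0,0,1,12,-32,0,0,1,12,-32,0,0,1,12,-32,0,0,1,12,-32,0,0,1,12,-32,0,0,1,12,-32,0,0,1,11,-30,0,0,1,0,0,0,0,1,0,0,0,0]

```text
time_s: 6.1
eef_pos: [0.5736, -0.1383, 0.1752]
ee_rot: [-0.355, 0.935, 0.001, -0.001]
ft_force: [-1.0, 0.3, -2.7]
grip_width: 0.0555
```

Run:
```python
from h import *
s=ctrl.state();R,o=tool(s);print(o,R.round(3),s['time_s'],s['ft_force'],s['grip_width'])
cs={}
for n in ['scene','wrist','top']:
    cs[n]=c=calibration(n);p,d=get_image(n);cv2.imwrite(f'pics/{n}4.png',p);np.save(f'pics/{n}4.npy',d)
    P=cloud(c,d)
    def sel(cx,cy,r,z0,z1): return (d>0)&(np.hypot(P[...,0]-cx,P[...,1]-cy)<r)&(P[...,2]>z0)&(P[...,2]<z1)
    q=P[sel(.502,-.208,.09,.027,.042)]
    if len(q): print(n,'holder',len(q),np.median(q[:,2]),cv2.minAreaRect(q[:,:2].astype(np.float32)))
    if n=='scene':
        q=P[sel(o[0],o[1],.045,o[2]-.070,o[2]-.028)];np.save('pics/jarq.npy',q);print('jar',len(q),cv2.minAreaRect(q[:,:2].astype(np.float32)))
np.save('pics/w4c.npy',cs['wrist'],allow_pickle=True)
```

```text
[ 0.57360807 -0.13829616  0.17520734] [[-0.747 -0.664 -0.003]
 [-0.664  0.747  0.   ]
 [ 0.002  0.002 -1.   ]] 6.1 [-0.98061304  0.34553376 -2.66192581] 0.055528391308536075
scene holder 539 0.03359852343853118 ((0.500700831413269, -0.20728865265846252), (0.12670861184597015, 0.12071601301431656), 67.90574645996094)
jar 333 ((0.5886622071266174, -0.12474187463521957), (0.04227990284562111, 0.07475419342517853), 35.238101959228516)
wrist holder 11611 0.033037329559890485 ((0.5000371336936951, -0.2109588384628296), (0.12037751823663712, 0.12034302204847336), 68.25079345703125)
top holder 1999 0.033378951492632085 ((0.5018515586853027, -0.20910388231277466), (0.12086642533540726, 0.12126775830984116), 68.26708984375)
```

View pics/wrist4.png

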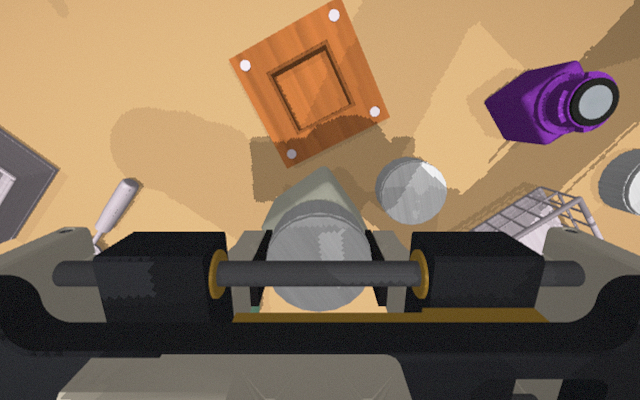

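View pics/scene4.png

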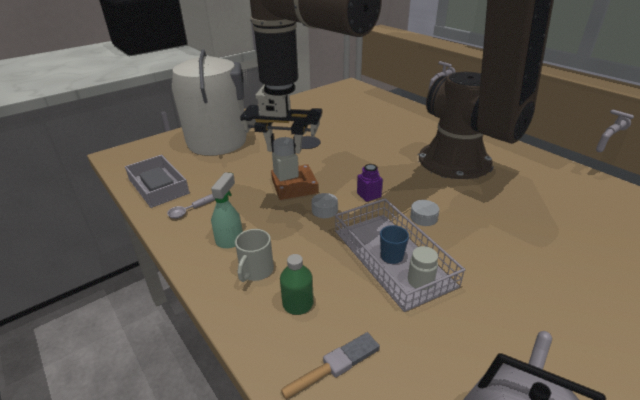

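Run:
```python
from h import *
c=np.load('pics/w4c.npy',allow_pickle=True).item();d=np.load('pics/wrist4.npy');P=cloud(c,d);p=cv2.imread('pics/wrist4.png')
o=np.array([.5736,-.1383,.1752]);
R=Rn.from_quat([-0.355,0.935,0.001,-0.001]).as_matrix()
T=(P-o)@R*1000   # tool coords mm
m=(d>0)&(np.hypot(T[...,0],T[...,1])<29.5)&(T[...,2]>-33)&(T[...,2]<-22)
q=T[m];print('lidtop z',np.median(q[:,2]),len(q),'ext',q.min(0),q.max(0))
mm=m.astype(np.uint8);cs=max(cv2.findContours(mm,cv2.RETR_EXTERNAL,cv2.CHAIN_APPROX_NONE)[0],key=len)[:,0]
t=T[cs[:,1],cs[:,0]][:,:2]
# only upper/lower arcs, not cut by the fingers/rod
for lo,hi in [(10,40),]:
    a=t[(t[:,0]>lo)];A=np.c_[2*a,np.ones(len(a))];s=np.linalg.lstsq(A,(a**2).sum(1),rcond=None)[0]
    print('arc',len(a),s[:2],np.sqrt(s[2]+s[0]**2+s[1]**2))
    # fixed r 28
    from scipy.optimize import least_squares
    print('r28',least_squares(lambda x:np.hypot(a[:,0]-x[0],a[:,1]-x[1])-28,[0,0]).x)
print('hist'); 
for z0 in range(0,76,6):
    k=(d>0)&(np.hypot(T[...,0],T[...,1])<46)&(T[...,2]>z0)&(T[...,2]<z0+6)&(T[...,0]>0)&(abs(T[...,1])<36)
    print(z0,k.sum(),T[k].max(0).round(1) if k.any() else '')
k=(d>0)&(np.hypot(T[...,0],T[...,1])<46)&(T[...,2]>2)&(T[...,2]<76)&(T[...,0]>0)
a=T[k];np.save('pics/a.npy',a)
cv2.imwrite('pics/w4z.png',cv2.resize(p[150:330,220:420],None,fx=3.3,fy=3.3,interpolation=cv2.INTER_CUBIC))
```

```text
lidtop z -27.6288170829166 5533 ext [-26.63632298 -27.51323016 -32.96706472] [ 29.46702816  28.72002874 -22.0313718 ]
arc 153 [0.86814824 0.70335053] 28.211012079367272
r28 [1.11324023 0.70775447]
hist
0 26 [31.6 32.7  5.9]
6 923 [37.9 31.7 12. ]
12 246 [38.2 32.4 18. ]
18 175 [38.2 34.4 24. ]
24 161 [38.3 35.7 30. ]
30 147 [38.2 35.6 36. ]
36 140 [38.4 35.1 42. ]
42 129 [38.1 34.7 47.9]
48 118 [38.1 34.7 54. ]
54 101 [38.1 34.2 60. ]
60 98 [38.1 35.2 66. ]
66 42 [37.6 33.8 68.7]
72 0
```

View pics/w4z.png

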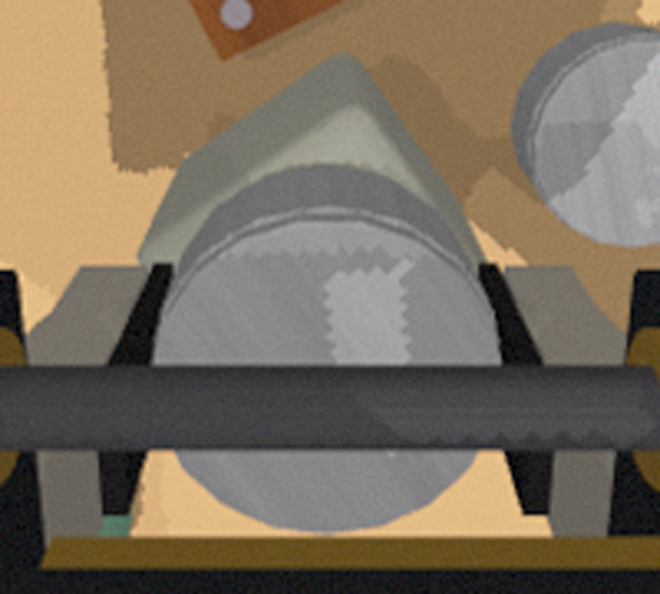

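Run:
```python
from h import *
from scipy.optimize import least_squares
a=np.load('pics/a.npy')
a=a[(a[:,2]>16)&(a[:,2]<64)&(abs(a[:,1])<36)]
print(len(a),np.percentile(a,[0,50,100],axis=0))
# square distance residual; known half-size 28, visible faces only
th=np.radians(30)
# label faces: apex at max x
ap=a[np.argmax(a[:,0])];print('apex',ap)
for lab,m in (('y<apex',a[:,1]<ap[1]-6),('y>apex',a[:,1]>ap[1]+6)):
    q=a[m].astype(np.float32)
    if len(q)<20: print(lab,len(q));continue
    vx,vy,x0,y0=cv2.fitLine(q[:,:2].copy(),cv2.DIST_HUBER,0,.01,.01).ravel()
    n=np.array([-vy,vx]);dd=n@[x0,y0]
    if dd<0:n=-n;dd=-dd
    print(lab,len(q),'dir deg',np.degrees(np.arctan2(vy,vx)),'n',n,'d',dd,'rms',np.std(q[:,:2]@n))
    # tilt: offset by height
    r=q[:,:2]@n;print('slope per mm of z',np.polyfit(q[:,2],r,1)[0])
# holder in tool axes
c=np.load('pics/w4c.npy',allow_pickle=True).item();d=np.load('pics/wrist4.npy');P=cloud(c,d)
o=np.array([.5736,-.1383,.1752]);R=Rn.from_quat([-0.355,0.935,0.001,-0.001]).as_matrix();T=(P-o)@R*1000
m=(d>0)&(P[...,2]>.027)&(P[...,2]<.042)&(np.hypot(P[...,0]-.5,P[...,1]+.211)<.09)
print('holder tool',cv2.minAreaRect(T[m][:,:2].astype(np.float32)),np.median(T[m][:,2]))
k=(d>0)&(P[...,2]<.015)&(P[...,2]>0.002)&(np.hypot(P[...,0]-.5,P[...,1]+.211)<.045)
print('floor tool',k.sum(),cv2.minAreaRect(T[k][:,:2].astype(np.float32)),np.median(P[k][:,2]))
```

```text
1103 [[  0.42531905 -35.80974372  16.01200286]
 [ 24.91571976  -5.58452062  36.23085234]
 [ 38.44721432  35.66300087  63.96754002]]
apex [38.44721432  6.76890345 40.89072201]
y<apex 677 dir deg 54.67943 n [ 0.81593007 -0.57815063] d 28.59903 rms 0.18241891
slope per mm of z 0.007824603559761468
y>apex 224 dir deg -35.25829 n [0.57726336 0.81655806] d 29.28009 rms 0.19554041
slope per mm of z -0.013954827339661333
holder tool ((103.08229064941406, -5.896934509277344), (120.34181213378906, 120.37740325927734), 63.330440521240234) 142.27131300856826
floor tool 3511 ((103.12411499023438, -5.993648529052734), (61.287784576416016, 61.387474060058594), 63.28922653198242) 0.005110403654287963
```

Emit:
carry_out:
  targets: [1,20,-1.4,0,0,1,30,-2,0,0,1,30,-2,0,0,1,22,-1.4,0,0,1,0,0,0,0.05,1,0,0,10,0.05,1,0,0,20,0.05,1,0,0,10,0,1,0,0,0,0,1,0,0,0,0]

```text
time_s: 7.25
eef_pos: [0.503, -0.2105, 0.1375]
ee_rot: [-0.286, 0.958, -0.0, -0.0]
ft_force: [0.4, 0.3, -3.4]
grip_width: 0.0557
```

```bash
cat > m5.py <<'E'
import sys
from h import *
tag=sys.argv[1]
s=ctrl.state();R,o=tool(s);c=calibration('wrist');print(o,R.round(3).tolist(),s['time_s'],s['ft_force'],s['grip_width'])
p,d=get_image('wrist');cv2.imwrite(f'pics/{tag}.png',p);P=cloud(c,d);T=(P-o)@R*1000
m=(d>0)&(P[...,2]>.027)&(P[...,2]<.042)&(np.hypot(P[...,0]-.5,P[...,1]+.211)<.09)
hp=T[m][:,:2].astype(np.float32);print('holder',len(hp),cv2.minAreaRect(hp),np.median(T[m][:,2]))
hull=cv2.convexHull(hp)[:,0]
a=T[(d>0)&(np.hypot(T[...,0],T[...,1])<46)&(T[...,2]>14)&(T[...,2]<(0.1)*0+ (o[2]-.034)*1000-4)&(T[...,2]<66)&(T[...,0]>0)&(abs(T[...,1])<36)]
if len(a)>50:
  ap=a[np.argmax(a[:,0])];N=[];D=[]
  for m in (a[:,1]<ap[1]-6,a[:,1]>ap[1]+6):
    q=a[m].astype(np.float32);vx,vy,x0,y0=cv2.fitLine(q[:,:2].copy(),cv2.DIST_HUBER,0,.01,.01).ravel()
    n=np.array([-vy,vx]);dd=n@[x0,y0]
    if dd<0:n=-n;dd=-dd
    N.append(n);D.append(dd-28);print(len(q),'dir',np.degrees(np.arctan2(vy,vx)).round(2),n.round(3),dd.round(2))
  print('jar centre',np.linalg.solve(N,D))
# holder outer edges facing +tool x: lines with max support
t=np.radians(cv2.minAreaRect(hp)[2])
np.save(f'pics/{tag}_hp.npy',hp)
E
python3 m5.py w5
```

```text
[ 0.50299183 -0.2105224   0.13749685] [[-0.836, -0.549, 0.0], [-0.549, 0.836, -0.0], [0.0, -0.0, -1.0]] 7.25 [ 0.43828948  0.30179009 -3.41989292] 0.05572321895847504
holder 7515 ((2.201019287109375, 1.4690093994140625), (120.1579818725586, 120.7480697631836), 55.061222076416016) 104.39841257999063
737 dir 54.74 [ 0.817 -0.577] 29.38
247 dir -35.18 [0.576 0.817] 29.01
jar centre [1.7102883  0.02938319]
```

View pics/w5.png

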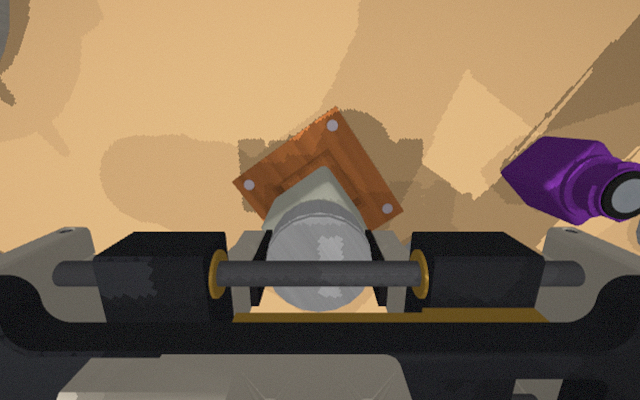

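Emit:
carry_out:
  targets: [1,0.6,1.1,10,0.005,1,0,0,15,0,1,0,0,4,0,1,0,0,4,0,1,0,0,4,0,1,0,0,4,0,1,0,0,0,0,1,0,0,0,0]

```text
time_s: 8.1
eef_pos: [0.5019, -0.2101, 0.0962]
ee_rot: [-0.283, 0.959, -0.0, 0.0]
ft_force: [0.4, -0.0, -3.4]
grip_width: 0.0562
```

```bash
python3 m5.py w6
```

```text
[ 0.50185729 -0.21007955  0.09617081] [[-0.84, -0.543, 0.0], [-0.543, 0.84, -0.0], [0.0, -0.0, -1.0]] 8.1 [ 0.39251977 -0.04347278 -3.44984933] 0.056204108528274774
holder 10047 ((1.7044334411621094, 0.3108367919921875), (120.2264404296875, 120.3016357421875), 54.690189361572266) 63.01816774829877
668 dir 54.77 [ 0.817 -0.577] 29.36
211 dir -35.16 [0.576 0.818] 29.05
jar centre [1.7139498  0.07163139]
```

Emit:
carry_out:
  targets: [1,0,0,4,0,1,0,0,4,0,1,0,0,4,0,1,0,0,3,0,1,0,0,1,0,1,0,0,0.5,0,1,0,0,0,0,1,0,0,0,0]

```text
time_s: 8.95
eef_pos: [0.5019, -0.21, 0.0797]
ee_rot: [-0.283, 0.959, -0.0, 0.0]
ft_force: [0.3, 0.4, -3.2]
grip_width: 0.056
```

Emit:
carry_out:
  targets: [1,0,0,0.6,0,1,0,0,0.6,0,1,0,0,0,0,1,0,0,0,0]

```text
time_s: 9.35
eef_pos: [0.5025, -0.2103, 0.0792]
ee_rot: [-0.283, 0.959, -0.001, 0.001]
ft_force: [-1.3, -0.6, 5.8]
grip_width: 0.0553
```

```bash
python3 m5.py w7
python3 - <<'E'
from h import *
s=ctrl.state();print(s['q'].round(3))
p,d=get_image('scene');cv2.imwrite('pics/s7.png',cv2.resize(p[60:240,200:420],None,fx=3.5,fy=3.5,interpolation=cv2.INTER_CUBIC))
c=calibration('scene');P=cloud(c,d)
k=(d>0)&(np.hypot(P[...,0]-.501,P[...,1]+.209)<.028)&(P[...,2]>.095)&(P[...,2]<.115)
print('lid top',k.sum(),np.percentile(P[k][:,2],[50,90]))
E
```

```text
[ 0.50248781 -0.2103468   0.07921362] [[-0.84, -0.543, 0.002], [-0.543, 0.84, -0.001], [-0.001, -0.001, -1.0]] 9.35 [-1.30345164 -0.61645287  5.8275533 ] 0.05534821132965589
holder 11288 ((1.9658317565917969, 0.8797149658203125), (120.44315338134766, 120.51528930664062), 54.70534133911133) 46.033044878730124
457 dir 54.64 [ 0.816 -0.579] 29.3
166 dir -35.28 [0.578 0.816] 29.58
jar centre [1.9742851 0.535205 ]
[-0.036  0.29  -0.467  0.001 -0.813 -0.961]
lid top 163 [0.10698644 0.10868431]
```

View pics/s7.png

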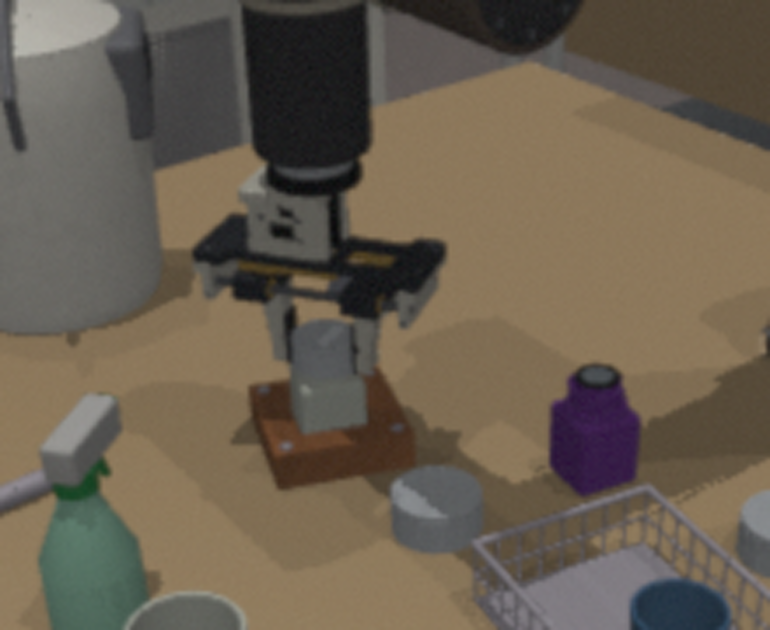

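Emit:
carry_out:
  targets: [1,0,0,0,0,1,0,0,0,0,1,0,0,0,-0.05,1,0,0,0,-0.08,1,0,0,0,-0.08,1,0,0,0,-0.08,1,0,0,0,-0.08,1,0,0,0,-0.08,1,0,0,0,0]
  force: 60

```text
time_s: 10.35
eef_pos: [0.5026, -0.2102, 0.0791]
ee_rot: [-0.491, 0.871, -0.001, 0.001]
ft_force: [-1.1, -1.5, 4.5]
grip_width: 0.0555
```

```bash
python3 m5.py w8; python3 -c "
from h import *
s=ctrl.state();print(s['ft_torque'],s['q'][5])"
```

```text
[ 0.50257556 -0.21022514  0.07914389] [[-0.519, -0.855, 0.002], [-0.855, 0.519, -0.0], [-0.0, -0.002, -1.0]] 10.35 [-1.07732938 -1.52677064  4.48053713] 0.055496489204656496
holder 10970 ((1.7640228271484375, 1.6120834350585938), (120.49353790283203, 120.5298080444336), 80.57975769042969) 45.98045424827535
581 dir 77.66 [ 0.977 -0.214] 28.93
[-0.06711009  0.34338066  0.0669185 ] -0.5120902233296973Traceback (most recent call last):
  File "m5.py", line 13, in <module>
    q=a[m].astype(np.float32);vx,vy,x0,y0=cv2.fitLine(q[:,:2].copy(),cv2.DIST_HUBER,0,.01,.01).ravel()
                                          ~~~~~~~~~~~^^^^^^^^^^^^^^^^^^^^^^^^^^^^^^^^^^^^^^^^^
cv2.error: OpenCV(4.12.0) /io/opencv/modules/imgproc/src/linefit.cpp:50: error: (-215:Assertion failed) count > 0 in function 'fitLine2D_wods'
```

View pics/w8.png

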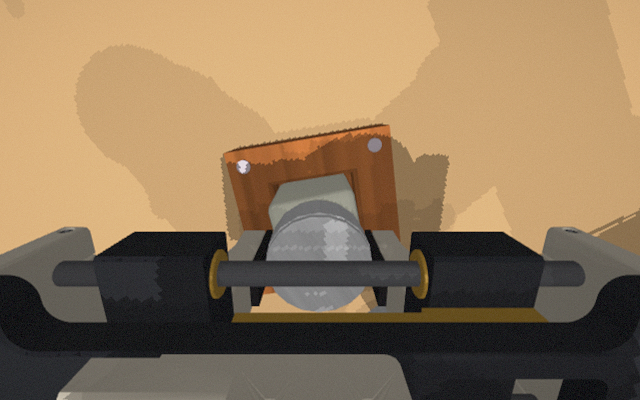

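Emit:
carry_out:
  targets: [1,0,0,0,-0.1,1,0,0,0,-0.1,1,0,0,0,-0.1,1,0,0,0,-0.1,1,0,0,0,-0.1,1,0,0,0,-0.1,1,0,0,0,-0.1,1,0,0,0,-0.1,1,0,0,0,-0.1,1,0,0,0,0]

```text
time_s: 11.4
eef_pos: [0.5032, -0.2104, 0.0798]
ee_rot: [0.821, -0.571, 0.001, -0.0]
ft_force: [-0.7, 0.1, 9.9]
grip_width: 0.0556
```

```bash
python3 m5.py w9 2>&1 | tail -8; python3 -c "
from h import *
s=ctrl.state();print(s['ft_torque'],s['q'][5])"
```

```text
[ 0.50323705 -0.21035888  0.07978782] [[0.348, -0.938, 0.003], [-0.938, -0.348, -0.001], [0.002, -0.002, -1.0]] 11.4 [-0.70030283  0.14923543  9.9343323 ] 0.0555897480317568
holder 11287 ((-0.5748748779296875, 3.0677947998046875), (120.45812225341797, 120.65991973876953), 42.130855560302734) 46.722687829433106
233 dir 38.82 [ 0.627 -0.779] 26.68
389 dir -51.17 [0.779 0.627] 29.0
jar centre [-0.0513586  1.6565139]
[-0.01126115  0.40840113  0.05963411] 0.3878177576410138
```

View pics/w9.png

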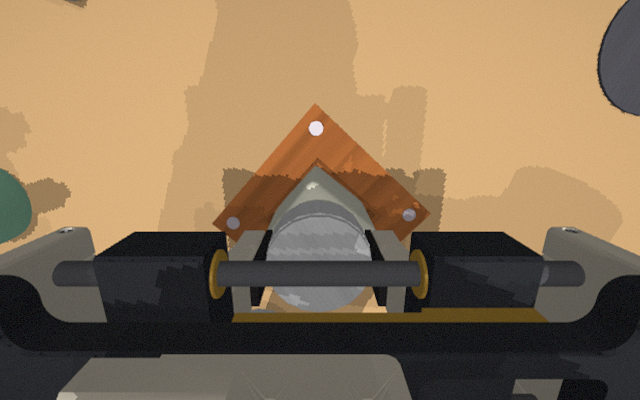

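Emit:
carry_out:
  targets: [1,0,0,-1,0,1,0,0,-1,0,1,0,0,-1,0,1,0,0,-1,0,1,0,0,0,0]

```text
time_s: 11.95
eef_pos: [0.5016, -0.21, 0.0822]
ee_rot: [0.82, -0.572, -0.0, 0.0]
ft_force: [0.1, -0.4, -1.1]
grip_width: 0.0552
```

```bash
python3 m5.py w10 2>&1 | tail -8
python3 - <<'E'
from h import *
p,d=get_image('scene');cv2.imwrite('pics/s10.png',cv2.resize(p[110:220,240:360],None,fx=5,fy=5,interpolation=cv2.INTER_CUBIC))
E
```

```text
[ 0.50163732 -0.21001925  0.08222879] [[0.345, -0.938, -0.0], [-0.938, -0.345, 0.0], [-0.0, 0.0, -1.0]] 11.95 [ 0.0966129  -0.37230735 -1.07196117] 0.05515769993019353
holder 11209 ((0.5711021423339844, 1.3773574829101562), (120.48829650878906, 120.18134307861328), 42.032432556152344) 49.08811461045012
308 dir 38.58 [ 0.624 -0.782] 28.35
537 dir -51.12 [0.778 0.628] 28.77
jar centre [0.8179485  0.20760818]
```

View pics/s10.png

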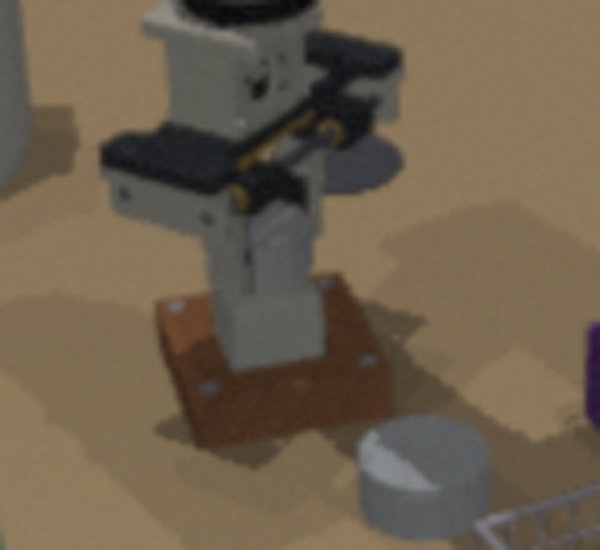

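Emit:
carry_out:
  targets: [1,0,0,-2,0,1,0,0,-2,0,1,0,0,-2,0,1,0,0,0,0,1,0,0,0,0]

```text
time_s: 12.55
eef_pos: [0.5017, -0.21, 0.0885]
ee_rot: [0.82, -0.572, 0.0, -0.0]
ft_force: [-0.9, -0.4, 0.1]
grip_width: 0.0556
```

```bash
cat > sh.py <<'E'
from h import *
s=ctrl.state();R,o=tool(s);c=calibration('wrist');p,d=get_image('wrist');P=cloud(c,d)
k=(d>0)&(np.hypot(P[...,0]-.5,P[...,1]+.21)<.04)&(P[...,2]>.062)&(P[...,2]<.086)
h,e=np.histogram(P[k][:,2],bins=np.arange(.062,.087,.001));print(o,s['ft_force'],s['ft_torque']);print(h)
cv2.imwrite('pics/wl%d.png'%int(s['time_s']*100),p)
E
python3 sh.py
```

```text
[ 0.50173214 -0.21004719  0.088462  ] [-0.879176   -0.41559632  0.14551746] [ 0.05663498  0.13854861 -0.00950254]
[ 31  28  22  45  91 130 135 250 270 147  45  23  34  98 115  22   1   0
   0   0   0   0   0   0]
```

Emit:
carry_out:
  targets: [1,0,0,-3,0,1,0,0,-4,0,1,0,0,-5,0,1,0,0,-5,0,1,0,0,-5,0,1,0,0,-4,0,1,0,0,-2.5,0,1,0,0,0,0,1,0,0,0,0,1,0,0,0,0]

```text
time_s: 13.6
eef_pos: [0.5016, -0.21, 0.1166]
ee_rot: [0.82, -0.572, -0.0, 0.0]
ft_force: [-0.5, 0.1, -1.3]
grip_width: 0.0557
```

```bash
python3 sh.py; python3 m5.py w11 2>&1|tail -6
python3 - <<'E'
from h import *
for n,b in (('scene',(90,220,240,360)),('top',(150,290,330,470))):
    p,d=get_image(n);cv2.imwrite(f'pics/{n}11.png',p);cv2.imwrite(f'pics/{n}11c.png',cv2.resize(p[b[0]:b[1],b[2]:b[3]],None,fx=4.2,fy=4.2,interpolation=cv2.INTER_CUBIC))
    P=cloud(calibration(n),d);k=(d>0)&(np.hypot(P[...,0]-.501,P[...,1]+.209)<.03)&(P[...,2]>.125)&(P[...,2]<.155)
    print(n,k.sum(),np.percentile(P[k],[5,50,95],axis=0).round(4).tolist() if k.any() else '')
E
```

```text
[ 0.50161565 -0.21000776  0.11662808] [-0.46646824  0.14691477 -1.32919686] [0.02949476 0.16026888 0.02747387]
[ 23  21  23  30  80  83 136 191 254 163  34  23  34 230 338  62   9   7
   8   7  10   8   6   6]
[ 0.5016133  -0.21002574  0.11663266] [[0.346, -0.938, -0.0], [-0.938, -0.346, 0.0], [-0.0, 0.0, -1.0]] 13.65 [ 6.78773702e-03 -8.34881258e-04 -1.45638189e+00] 0.05568221673537053
holder 9090 ((0.6827011108398438, 1.4939804077148438), (120.1357421875, 120.36104583740234), 42.00991439819336) 83.49693495872759
602 dir 40.73 [ 0.653 -0.758] 25.63
933 dir -51.71 [0.785 0.62 ] 25.59
jar centre [-3.294645    0.29171315]
scene 164 [[0.4754, -0.2179, 0.1268], [0.499, -0.1907, 0.1439], [0.5195, -0.1803, 0.1472]]
top 87 [[0.4762, -0.2173, 0.13], [0.4878, -0.1873, 0.1427], [0.5042, -0.1807, 0.1463]]
```

View pics/scene11c.png

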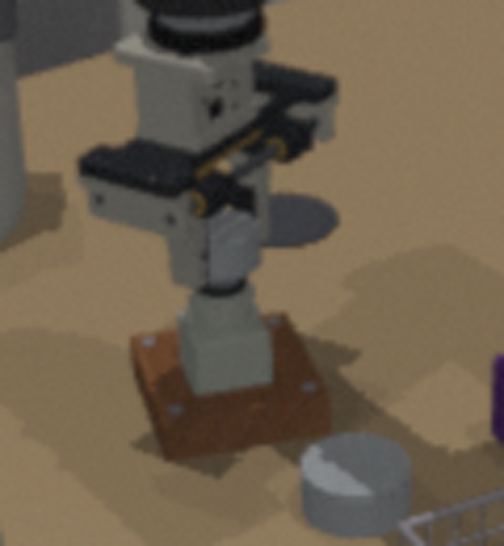

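View pics/w11.png

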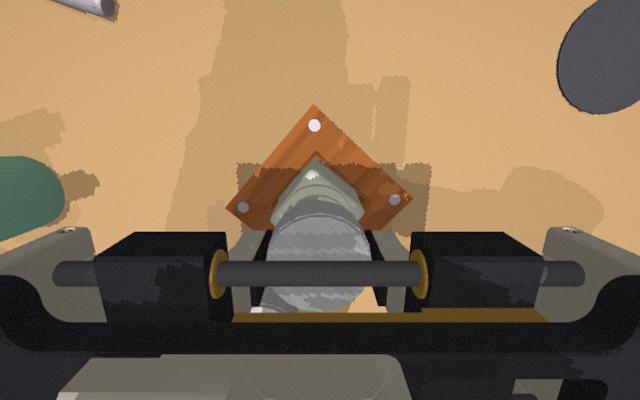

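```bash
python3 -c "
from cell import hand_in,ctrl
print(ctrl.state()['dq']);print(hand_in())"
```

```text
[ 4.70138648e-04 -1.60839536e-03  1.67769860e-03  1.16454063e-03
 -3.40115854e-05  8.89632376e-04]
the job is handed in; nothing more can be done
None
```

The job is handed in at about 13.8 s of the 51 s allowed. The square white jar is seated in the holder and the gripper holds its lid level above the open mouth. `hand_in` gives no verdict, so the result rests on my own checks.

**What I did:** I gripped the jar by its lid in the basket (the fingers closed to 56 mm, matching the smallest lid). I carried it to the holder, lined it up with the socket and lowered it until it touched the floor. Then I turned the lid about 1.35 rad anticlockwise at 60 N and lifted it about 37 mm straight up.

**Last checks:**
- **Seating:** before unscrewing, the lid top was at 107 mm, as it should be with the jar fully home. After the lid let go, the jar was within about 1.5 mm of the socket centre, and its shoulder stayed at the same height while I lifted.
- **Lid:** its lower edge is about 15 mm above the mouth. The gripper is at 55.7 mm with the tool vertical and the arm still.
- **Bystanders:** I saw none of them move in the pictures, but I did not measure them at the end.

**Disagreements and limits:**
- The wrist and top cameras differed by about 2.5 mm, so I aligned the jar to the socket within wrist images alone.
- The jar turned about 0.05 rad in the socket while I unscrewed, which is inside its 0.09 rad of play.
- I judged the lid free from the force readings and the shoulder height, not by measuring its angle on the jar.
- The last automatic jar-centre reading (-3.3, 0.3 mm) is not valid, because points on the exposed neck got into the fit.

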